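Hang the strainer in the locked bay of the rail

ROBOT

A 7-joint arm with a two-finger parallel gripper is mounted at the origin on the work surface. World frame = base frame: x ahead of the robot, y to its left, z up, the work surface at z = 0. Lengths are in m, angles in rad, forces in N, time in s.
With the tool pointing down it reaches from about 0.4 to 0.875 m from the base axis. Payload 19.3 kg.
Tool frame: the origin (TCP) lies at the very end of the fingers, on their centre line; the grasp point (between the pads) lies 19 mm behind it; z points along the fingers, y is the line along which they close (so a half turn about z gives the same grasp; the last joint's range is limited). The gripper opens to 85 mm and grips with 20 to 120 N. Pads are 22 mm wide; open, the fingers measure 114 mm over their backs; the gripper's body (76 mm by 85 mm) begins 54 mm behind the grasp point. The pads swing forward as they close: fully open they stand 13 mm farther back than shut.
Start: joints at [1.156, 0.521, -0.036, 1.599, 0.021, 1.021, -0.113], TCP at [0.211, -0.588, 0.231] pointing down, gripper open.
Joint ranges: [-2.91, 2.91], [-0.3, 2.13], [-1.5, 1.42], [0.17, 2.43], [-1.26, 4.41], [0.16, 1.93], [-2.52, 2.52]. Speed limits (rad/s): [1.89, 1.89, 2.39, 2.39, 3.01, 3.01, 3.01].

INTERFACE

Orientations are given as [roll, pitch, yaw] about the fixed x, y, z axes, in that order (R = Rz(yaw) Ry(pitch) Rx(roll)).
In Python, from station import status, cams, ctrl gives the robot as it stands. The module is installed in compiled form; this text tells all that it offers.
- The arm moves only by the shell command python3 -m inch 'ROWS' [OPENING] [FORCE]. ROWS is JSON, a list of rows, each a list of 4 numbers: the shift along the tool's x, y, z in mm, then the turn about the tool's z in rad. A call has 1 to 20 rows; each row is the pose to reach, as a shift and turn from the pose commanded when the call began, along the tool's axes at that moment; what a row does not reach only later rows make up. A row lasts 1/10 s, in which the tool goes at most 50 mm and 8.59 degrees, less where a joint would pass 70% of its speed; a pose out of reach is approached as far as the arm can. A call with a gripper value outside its range is refused whole. OPENING is the opening, from 0 (shut) to 1 (fully open), set as the call begins (- or left out, the last holds). The fingers move at their own pace and stop on an object; FORCE is the grip in N (left out, the last holds). Time passes only in rows, so rows that repeat a pose let the fingers close. It gives the time, the measured TCP pose, the force, the opening and the grip force at its end, in the units of the state.
- status.state(): the state, without advancing time (a new reading comes with each control period).
- cams.camera(name): name is "side" or "top"; returns a dict with "image" (480x640x3 uint8, red, green, blue), "intrinsics" (3x3 intrinsics, pixels), "world_to_cam" (4x4, takes a point from world to camera coordinates). Camera axes: x right, y down, z forward; pixel columns grow to the right and rows downward; lengths in m; the calibration is good to about 2 mm. A picture is of the moment at which its call begins. There is no depth.
- ctrl.job_done(): hands the job in; it is judged then, once.
The state is a dict: "t": time; "joint_pos": joint angles; "qd": joint speeds; "effort": joint torques, N m; "tool_pos": TCP position; "eef_rot": TCP orientation; "ft_force": force on the tool from outside, world axes, zero at the start; "wrist_torque": the same for the moment, N m; "gripper_width": opening from 0.0 (shut) to 1.0 (fully open); "gripper_force": force on a finger pad.
Only numpy, scipy, OpenCV 4.12 (cv2) and the standard library are available. Lean on these libraries where they do the work, as an engineer would, in place of code of your own. Each camera call takes 0.05 s, during which the arm holds its last target. There are 200 camera calls.

TASK

The rack is about to be carried out to the lakeside kitchen, so put the steel strainer in its bay and lock it there. First draw the rack's bolt all the way back, then hook the strainer onto the open part of the rail (the side of the bolt away from the two dark bands), let go of it, and push it along the rail, without lifting it off, until its hook hangs between the two bands. Finally shoot the bolt fully home into its keeper behind it, and leave the jar and the funnel standing where they are.

Things in the scene. Friction and masses are not known exactly. Their poses are not given: they have to be found in the camera images.
- strainer: Loose steel strainer, 0.2 kg, 188 mm tall, upright at the start. Origin: centre of its underside, z up. Round bowl 68 mm across, 40 mm high, flat foot 56 mm across. A flat strap (28 mm wide in y, 5 thick) rises from the bowl's -x rim, vertical at x -14.5 mm from 80 mm up, then turns over to +x into a hook open downward. On the hook a birch grip: 18 mm in x, 28 in y, flat sides 166 to 188 mm up.
- strainer_seat (a point): Point in the strainer's hook, 150 mm above the centre of its foot, where the rail's axis lies when it hangs; axes as the strainer's. The hook is 28 mm wide in y, 34 mm over all in x, 24 mm clear between strap (-x) and lip (+x). The lip reaches 16 mm below this point, the grip's top is 38 mm above it.
- rack: Fixed wooden rack. Origin: on the shelf under the middle of the rail; x away from the robot, y along the rail, z up. Base board 18 mm thick, x -150 to 80, y -185 to 185 mm. End posts 24 mm (x) by 18 (y), 215 mm tall, at y -175 and 175. Bolt stand: x -95 to -50, y 23 to 57, with staples up to z 176 mm. Keeper: x 22 to 58, y 28 to 52, z 154 to 176, on a post at x 56 to 72, up to z 178.
- rail_mid (a point): Middle of the rack's rail, on its axis, 200 mm above the shelf; axes as the rack's. The rail is a steel bar 12 mm thick along y, 332 mm clear between the end posts. The bolt crosses it at y 40 mm, 35 mm below its axis, so only the strainer's strap meets it. The open part of the rail is y below 20 mm (place the hook's middle there); the bay is beyond the bolt, y above 60 mm.
- mark: The mark: two dark bands round the rail, each 8 mm wide, 48 mm clear between them, in the bay beyond the bolt. Origin: on the rail's axis midway between the bands, where the middle of the strainer's hook is to hang; axes as the rack's. The bands are thin paint and stop nothing.
- bolt (a joint): Travel of the bolt in m: 0 = drawn fully back (to the rack's -x), 0.070 = fully home in the keeper (to +x). It starts across the strainer's path. It stays where it is left; 1 to 2 N move it.
- bolt_knob (a point): Centre of the 18 mm ball on the bolt's upright knob; axes as the rack's. It is 200 mm above the shelf; a 12 mm stem goes down 35 mm from it to the bolt's rod. The staples' tops are 24 mm below the ball's centre, the knob is free above that. It moves along the rack's x at y 40 mm, from x -165 mm (back) to -95 mm (home).
- jar: Bystander: empty glass jar with steel lid, 72 mm across, 110 mm tall. Origin: centre of its underside. Leave it.
- funnel: Bystander: silicone funnel standing mouth down, 100 mm across, 95 mm tall. Origin: centre of its underside. Leave it.

How it is judged:
On the way, in this order (a step that is already met when the one before it is completed fails the run):
1. the bolt is drawn fully back (value of joint bolt below 0.01 m), for 0.2 s.
2. the strainer hangs still on the open part of the rail, let go of (x of strainer_seat in the frame of rail_mid between -0.008 and 0.008 m and z of strainer_seat in the frame of rail_mid between -0.008 and 0.008 m and angle between strainer's own z axis and vertical below 0.25 rad and contact force between the fingers and strainer below 0.05 N and linear speed of strainer below 0.04 m/s and y of strainer_seat in the frame of rail_mid between -0.16 and 0.02 m), for 0.3 s.
3. the strainer hangs still with its hook between the two bands, not touched by the fingers, the bolt still back (x of strainer_seat in the frame of rail_mid between -0.008 and 0.008 m and z of strainer_seat in the frame of rail_mid between -0.008 and 0.008 m and angle between strainer's own z axis and vertical below 0.25 rad and contact force between the fingers and strainer below 0.05 N and linear speed of strainer below 0.04 m/s and y of strainer_seat in the frame of mark between -0.01 and 0.01 m and value of joint bolt below 0.02 m), for 0.3 s.
At the end, for the whole second after the job is handed in: The strainer hangs upright (within 0.25 rad) and still on the rail by its hook (seat within 8 mm of the rail's axis), its hook between the two bands (within 10 mm of midway), and the bolt is home (over 64 of 70 mm); jar and funnel stand within 30 mm of where they were (x of strainer_seat in the frame of rail_mid between -0.008 and 0.008 m and z of strainer_seat in the frame of rail_mid between -0.008 and 0.008 m and angle between strainer's own z axis and vertical below 0.25 rad and contact force between the fingers and strainer below 0.05 N and linear speed of strainer below 0.04 m/s and y of strainer_seat in the frame of mark between -0.01 and 0.01 m and value of joint bolt above 0.064 m and distance of each of jar, funnel from where it was at the start of the episode below 0.03 m); the robot touches nothing.
It fails at once if the strainer is lifted off the rail at or beyond the bolt (more than 15 mm above its hanging height) (y of strainer_seat in the frame of rail_mid above 0.03 m and z of strainer_seat in the frame of rail_mid above 0.015 m).
It fails at once if the jar is tipped or pushed away (angle between jar's own z axis and vertical above 0.5 rad or distance of jar from where it was at the start of the episode above 0.04 m).
It fails at once if the funnel is tipped or pushed away (angle between funnel's own z axis and vertical above 0.5 rad or distance of funnel from where it was at the start of the episode above 0.04 m).
It also fails if it takes over 72 s, if anything falls off the work surface, if the arm or the gripper's body presses on something with over 40 N, if the wrist force passes 120 N, or if a joint passes its speed limit or range.

## Working session

There is one attempt and no reset: what is moved stays moved. The work goes in short steps, Python scripts to look and compute and a shell command to move; the robot and the scene stay as the last step left them, time stands still between calls to the robot, and variables do not carry over. Pictures are saved under pics/ and viewed, at most 10 in all, crops included, and the job is handed in when it is done.

```bash
mkdir -p pics; python3 - <<'E'
from station import status,cams
import cv2,numpy as np
for n in("side","top"):
    c=cams.camera(n);cv2.imwrite(f"pics/{n}0.png",c["image"][:,:,::-1])
    np.savez(f"pics/{n}.npz",K=c["intrinsics"],T=c["world_to_cam"]);print(n,c["intrinsics"].tolist(),np.round(np.linalg.inv(c["world_to_cam"]),3).tolist())
s=status.state();print({k:np.round(s[k],3).tolist() for k in("t","tool_pos","eef_rot","joint_pos","gripper_width")})
E
```

```text
side [[590.6120496557947, 0.0, 330.57405073203955], [0.0, 590.6120496557947, 238.31419750537], [0.0, 0.0, 1.0]] [[-0.972, -0.157, 0.177, 0.359], [-0.237, 0.666, -0.707, 0.958], [-0.006, -0.729, -0.685, 1.044], [0.0, 0.0, 0.0, 1.0]]
top [[468.33438577456093, 0.0, 322.57367760507054], [0.0, 468.33438577456093, 234.06465862129596], [0.0, 0.0, 1.0]] [[-0.006, -0.997, 0.071, 0.535], [-1.0, 0.008, 0.025, 0.016], [-0.025, -0.071, -0.997, 1.191], [0.0, 0.0, 0.0, 1.0]]
{'t': 0.1, 'tool_pos': [0.211, -0.588, 0.231], 'eef_rot': [-3.141, 0.0, 0.345], 'joint_pos': [1.156, 0.522, -0.036, 1.6, 0.021, 1.021, -0.113], 'gripper_width': 0.999}
```

View pics/side0.png

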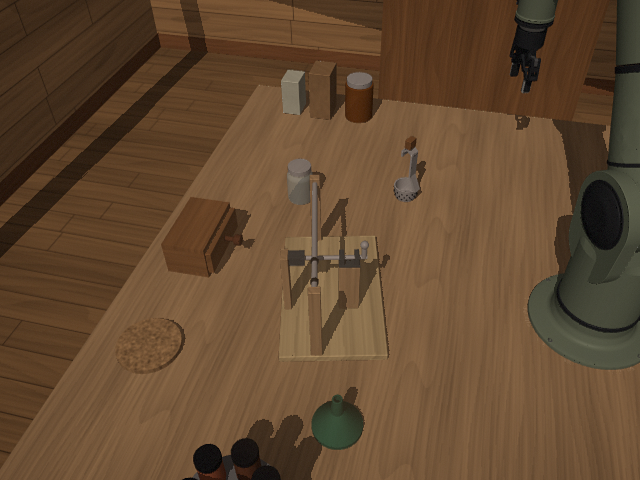

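View pics/top0.png

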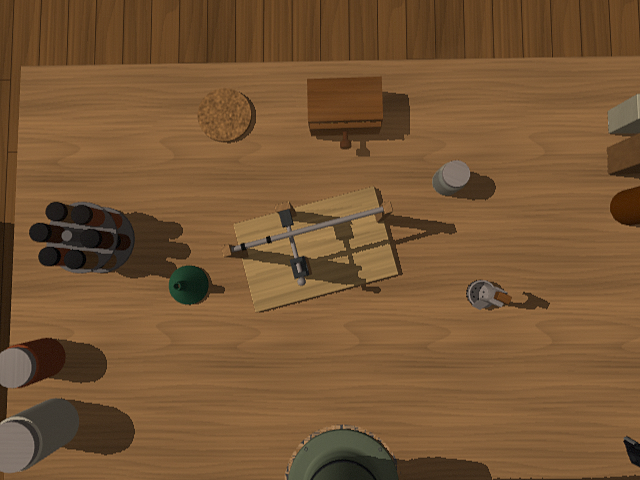

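```bash
python3 - <<'E'
import cv2,numpy as np
s=cv2.imread("pics/side0.png");t=cv2.imread("pics/top0.png")
r=lambda im,x,y,w,h,W,H:cv2.resize(im[y:y+h,x:x+w],(W,H),interpolation=cv2.INTER_CUBIC)
# rack: top crop x220..400 y180..320 ; strainer
a=r(t,220,180,200,150,800,600);cv2.imwrite("pics/c1.png",a)
b=np.hstack([r(t,460,270,66,50,396,300),r(s,380,130,66,50,396,300)])
c=r(s,270,165,132,100,396,300);d=r(s,270,240,132,50,396,150)
cv2.imwrite("pics/c2.png",np.vstack([b,np.hstack([c,r(s,270,225,132,100,396,300)])]))
E
```

```text
(no output)
```

View pics/c1.png

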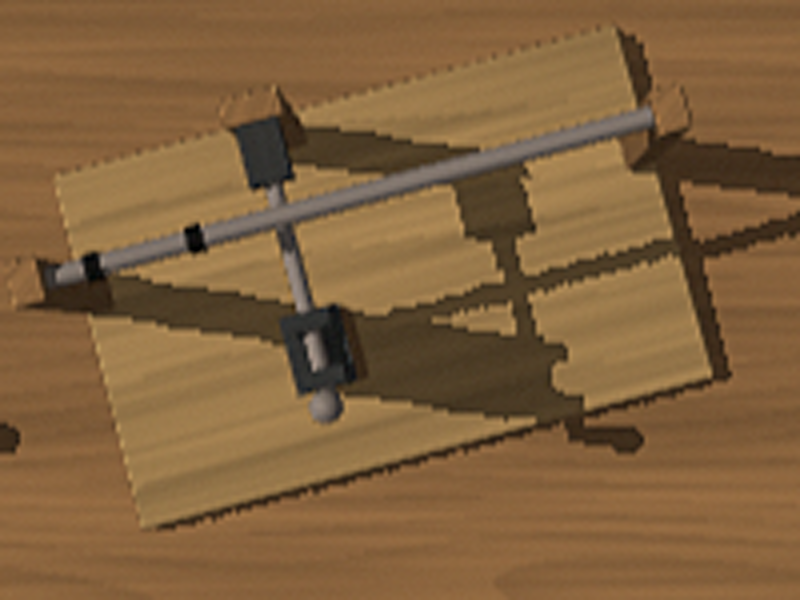

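View pics/c2.png

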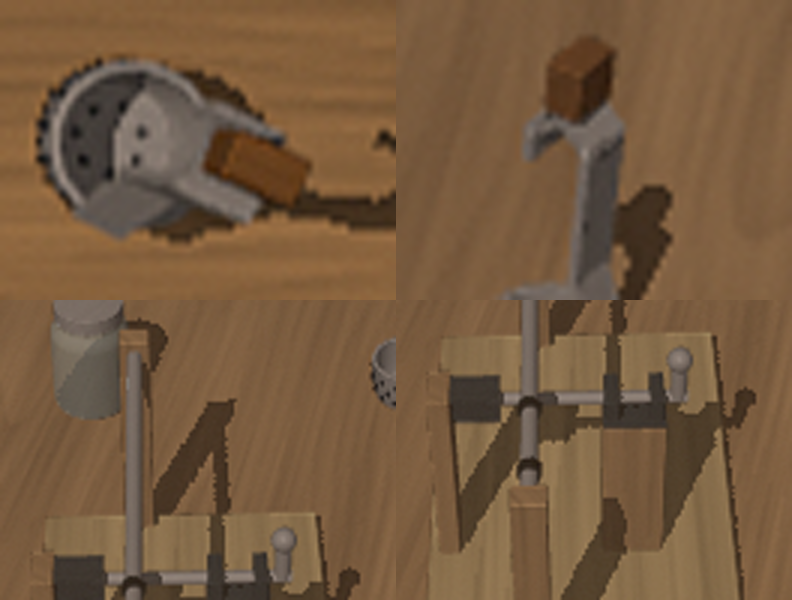

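```bash
cat > h.py <<'E'
import numpy as np,cv2
C={n:np.load(f"pics/{n}.npz") for n in("side","top")}
def plane(n,uv,z):
    K,T=C[n]["K"],C[n]["T"];R=T[:3,:3];o=-R.T@T[:3,3]
    d=R.T@np.linalg.solve(K,[*uv,1]);return o+d*(z-o[2])/d[2]
def tri(a,b):
    P=[C[n]["K"]@C[n]["T"][:3] for n in("top","side")]
    X=cv2.triangulatePoints(*P,np.array(a,float).reshape(2,1),np.array(b,float).reshape(2,1))[:,0];return X[:3]/X[3]
E
python3 - <<'E'
from h import *
np.set_printoptions(precision=4,suppress=True)
f=lambda p,s,o:np.array(p)/s+np.array(o)
b=[plane("top",f(p,4,(220,180)),.018)[:2] for p in[(55,175),(615,27),(715,378),(145,527)]]
loc=np.array([[.08,.185],[.08,-.185],[-.15,-.185],[-.15,.185]]);b=np.array(b)
A,B=loc-loc.mean(0),b-b.mean(0)
yaw=np.angle(np.sum((B[:,0]+1j*B[:,1])*np.conj(A[:,0]+1j*A[:,1])))
R=np.array([[np.cos(yaw),-np.sin(yaw)],[np.sin(yaw),np.cos(yaw)]])
o=b.mean(0)-R@loc.mean(0);print("rack",o,yaw,"res",b-(loc@R.T+o))
for n,p in dict(band1=(93,267),band2=(194,238),knob=(326,404),rL=(50,274),rR=(650,118)).items():
    q=plane("top",f(p,4,(220,180)),.2)[:2];print(n,q,"local",R.T@(q-o))
# side: rail ends & knob & bands
s=lambda p:f(np.array(p)-(396,300),3,(270,225))
for n,p in dict(band1=(530,467),band2=(530,405),knob=(679,360)).items():
    q=plane("side",s(p),.2)[:2];print("side",n,q,R.T@(q-o))
print("tri knob",tri(f((326,404),4,(220,180)),s((679,360))))
print("bowl",plane("top",f((123,143),6,(460,270)),.04))
im=cv2.imread("pics/top0.png");crop=im[285:310,490:520]
h=cv2.cvtColor(crop,cv2.COLOR_BGR2HSV)
for y in range(5,22):print(' '.join('%3d'%crop[y,x,2]+'/%3d'%h[y,x,1] for x in range(2,24)))
E
```

```text
rack [0.6158 0.0721] 0.2521764862543147 res [[-0.0001 -0.0015]
 [-0.0018  0.0025]
 [-0.      0.001 ]
 [ 0.002  -0.002 ]]
band1 [0.5803 0.2097] local [-0.      0.1421]
band2 [0.5953 0.1559] local [0.0011 0.0862]
knob [0.5071 0.0859] local [-0.1018  0.0405]
rL [0.5768 0.2327] local [0.0023 0.1652]
rR [ 0.6572 -0.0867] local [ 0.0005 -0.1642]
side band1 [0.5778 0.2097] [-0.0024  0.1427]
side band2 [0.5922 0.1553] [-0.0021  0.0864]
side knob [0.5037 0.0896] [-0.1042  0.0449]
tri knob [0.5054 0.0859 0.1961]
bowl [ 0.4692 -0.3368  0.04  ]
111/ 41 110/ 44 108/ 38 100/ 41  92/ 44  90/ 40  87/ 44 101/ 35 114/ 36 117/ 31 112/ 41  92/ 47 123/122 135/144 139/149 136/146 140/144 142/142 140/142 141/141 140/142 142/142
111/ 41 112/ 46 106/ 36  97/ 45  82/100  81/ 91  75/105  84/ 58  92/ 75  88/ 41 112/ 30 118/ 26 104/ 42 131/ 76 138/105 139/136 144/142 144/140 142/144 143/141 140/142 143/143
112/ 41 112/ 41 104/ 34  88/ 93  77/205  76/205  76/198  86/202  99/183  86/145  94/ 84  80/ 41  94/ 22 101/ 18 100/ 41 109/108 142/144 141/143 140/140 139/145 137/140 137/141
113/ 43 114/ 42 106/ 29  79/152  
[... 1730 characters left out ...]
/ 35 110/ 42 127/ 40 126/ 40 126/ 40 122/ 42 122/ 44 120/ 47 121/ 44 124/ 37 116/ 42  74/ 69  43/172  58/189  80/182  85/186  93/186  51/180  61/142  60/136  59/138  58/149
 62/ 74  65/ 67  91/ 45  95/ 40 117/ 39 131/ 39 120/ 38 124/ 39 120/ 38 124/ 39 120/ 38  82/ 81  56/141  52/147  46/133  58/158  70/178  56/146  60/145  61/155  63/142  60/145
 64/151  61/150  59/108  69/ 78  75/ 54 107/ 52 110/ 39 123/ 37 127/ 36 127/ 34  86/ 56  54/146  54/137 105/138 105/143 105/138  59/130  58/127  57/152  60/145  60/140  58/149
 67/145  66/155  67/148  62/156  60/149  68/131  84/ 73  89/ 49 108/ 38 131/ 49 104/145 102/153 102/148 145/142 143/146 146/141 105/146 103/149 107/141 108/139 105/148 107/145
```

```bash
python3 - <<'E'
from h import *
im=cv2.imread("pics/top0.png");h=cv2.cvtColor(im,cv2.COLOR_BGR2HSV)
m=((h[...,1]>160)&(im[...,2]>=80)).astype(np.uint8);M=np.zeros_like(m);M[285:305,492:512]=m[285:305,492:512]
p=cv2.findNonZero(M);r=cv2.minAreaRect(p);print(len(p),r)
c=r[0];print("grip",plane("top",c,.188))
bx=cv2.boxPoints(r);w=np.array([plane("top",q,.188)[:2] for q in bx]);print(w,np.diff(w,axis=0))
for i in range(2):
    d=w[i+1]-w[i];print(np.linalg.norm(d),np.degrees(np.arctan2(d[1],d[0])))
# side view grip whole
s=cv2.imread("pics/side0.png");hs=cv2.cvtColor(s,cv2.COLOR_BGR2HSV);m=((hs[...,1]>150)&(s[...,2]<125)).astype(np.uint8);M=np.zeros_like(m);M[133:153,402:420]=m[133:153,402:420]
p=cv2.findNonZero(M);print(len(p),cv2.boundingRect(p),p.mean((0,1)),plane("side",p.mean((0,1)),.177))
E
python3 -m inch '[[0,0,0,0]]' 0.9
```

```text
105 ((503.7525329589844, 297.55670166015625), (13.402568817138672, 8.122769355773926), 23.96249008178711)
grip [ 0.46966162 -0.33973655  0.188     ]
[[ 0.46766895 -0.32344324]
 [ 0.48317392 -0.33084215]
 [ 0.47165324 -0.35602122]
 [ 0.45618165 -0.34860967]] [[ 0.01550497 -0.00739892]
 [-0.01152068 -0.02517907]
 [-0.01547159  0.00741155]]
0.017179872332404224 -25.510315965835545
0.027689554939784703 -114.58645195634037
112 (405, 136, 11, 14) [410.16071429 142.63392857] [ 0.46723864 -0.33614106  0.177     ]
t: 0.2
tool_pos: [0.2112, -0.588, 0.231]
eef_rot: [-3.141, 0.0, 0.345]
ft_force: [0.0, -0.7, 0.9]
gripper_width: 0.902
gripper_force: 0.0
```

```bash
python3 -m inch '[[0,0,-40,0],[505,-534,-40,0.093],[505,-534,-40,0.093],[505,-534,-40,0.093],[505,-534,-40,0.093],[505,-534,-40,0.093],[505,-534,-40,0.093],[505,-534,-40,0.093],[505,-534,-40,0.093],[505,-534,-40,0.093],[505,-534,-40,0.093],[505,-534,-40,0.093],[505,-534,-40,0.093],[505,-534,-40,0.093],[505,-534,-40,0.093],[505,-534,-40,0.093],[505,-534,-40,0.093],[505,-534,-40,0.093],[505,-534,-40,0.093],[505,-534,-40,0.093]]' 0.9
```

```text
t: 2.2
tool_pos: [0.5059, 0.0839, 0.2714]
eef_rot: [3.141, -0.0, 0.25]
ft_force: [-0.4, 1.0, 0.4]
gripper_width: 0.902
gripper_force: 0.0
```

```bash
python3 -m inch '[[0,-2,40,0],[0,-2,70,0],[0,-2,86,0],[0,-2,86,0],[0,-2,86,0]]' 0.9; python3 -m inch '[[0,0,0,0],[0,0,0,0],[0,0,0,0],[0,0,0,0],[0,0,0,0],[0,0,0,0]]' 0 25
python3 - <<'E'
from station import cams
import cv2
c=cams.camera("top")["image"][180:330,220:420,::-1];d=cams.camera("side")["image"][200:300,270:400,::-1]
cv2.imwrite("pics/k1.png",cv2.hconcat([cv2.resize(c,(400,300)),cv2.resize(d,(390,300))]))
E
```

```text
t: 2.7
tool_pos: [0.5057, 0.0865, 0.186]
eef_rot: [3.142, -0.0, 0.251]
ft_force: [0.4, 0.1, 0.1]
gripper_width: 0.897
gripper_force: 0.0
t: 3.3
tool_pos: [0.5057, 0.0873, 0.1856]
eef_rot: [-3.141, -0.001, 0.252]
ft_force: [-1.3, 2.7, 5.9]
gripper_width: 0.185
gripper_force: 24.3
```

View pics/k1.png

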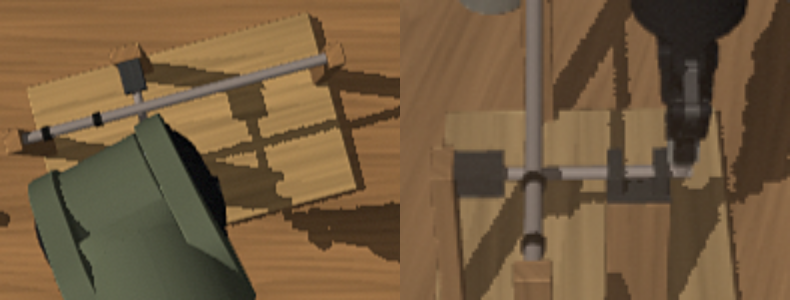

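The fingers hold the knob (opening 0.185, 24 N). I'll draw the bolt back.

```bash
python3 -m inch '[[-8,0,0,0],[-16,0,0,0],[-24,0,0,0],[-32,0,0,0],[-40,0,0,0],[-48,0,0,0],[-56,0,0,0],[-62,0,0,0],[-65,0,0,0],[-65,0,0,0],[-65,0,0,0],[-65,0,0,0]]'
```

```text
t: 4.6
tool_pos: [0.4446, 0.0714, 0.1859]
eef_rot: [-3.141, -0.005, 0.252]
ft_force: [15.0, 2.9, -3.8]
gripper_width: 0.191
gripper_force: 25.0
```

```bash
python3 -m inch '[[0,0,0,0],[0,0,0,0],[0,0,0,0],[0,0,0,0],[0,0,-40,0],[0,0,-90,0],[0,0,-90,0]]' 0.9; python3 -m inch '[[-78,402,0,0.652],[-78,402,0,0.652],[-78,402,0,0.652],[-78,402,0,0.652],[-78,402,0,0.652],[-78,402,0,0.652],[-78,402,0,0.652],[-78,402,0,0.652],[-78,402,0,0.652],[-78,402,0,0.652],[-78,402,0,0.652],[-78,402,0,0.652]]'
python3 - <<'E'
from station import cams
import cv2
c=cams.camera("top")["image"][160:310,220:420,::-1];d=cams.camera("side")["image"][90:240,340:490,::-1]
cv2.imwrite("pics/k2.png",cv2.hconcat([cv2.resize(c,(440,330)),cv2.resize(d,(330,330))]))
E
```

```text
t: 5.3
tool_pos: [0.4445, 0.0714, 0.2802]
eef_rot: [3.141, -0.007, 0.252]
ft_force: [0.4, -0.2, -1.5]
gripper_width: 0.898
gripper_force: 0.0
t: 6.5
tool_pos: [0.4675, -0.3365, 0.2754]
eef_rot: [-3.141, 0.0, -0.398]
ft_force: [0.5, -1.4, -0.3]
gripper_width: 0.902
gripper_force: 0.0
```

View pics/k2.png

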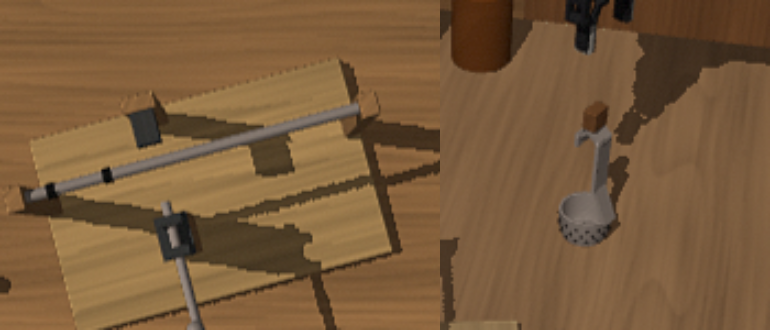

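```bash
python3 -m inch '[[2,0,30,0],[2,0,60,0],[2,0,90,0],[2,0,105,0],[2,0,114,0],[2,0,114,0],[2,0,114,0]]' 0.9;python3 -m inch '[[0,0,0,0],[0,0,0,0],[0,0,0,0],[0,0,0,0],[0,0,0,0],[0,0,0,0]]' 0 50;  python3 -m inch '[[0,0,-15,0],[0,0,-40,0],[0,0,-80,0],[0,0,-115,0],[0,0,-115,0],[0,0,-115,0]]'
python3 - <<'E'
from station import cams
import cv2
c=cams.camera("top")["image"][200:350,420:570,::-1];d=cams.camera("side")["image"][60:210,340:490,::-1]
cv2.imwrite("pics/k3.png",cv2.hconcat([cv2.resize(c,(400,400)),cv2.resize(d,(400,400))]))
E
```

```text
t: 7.3
tool_pos: [0.4695, -0.3387, 0.1621]
eef_rot: [3.141, -0.001, -0.4]
ft_force: [-0.1, -0.2, 0.4]
gripper_width: 0.898
gripper_force: 0.0
t: 7.9
tool_pos: [0.4693, -0.3392, 0.1619]
eef_rot: [3.141, -0.001, -0.4]
ft_force: [-0.2, -0.5, 6.6]
gripper_width: 0.319
gripper_force: 49.7
t: 8.5
tool_pos: [0.469, -0.3387, 0.2764]
eef_rot: [3.141, -0.001, -0.4]
ft_force: [0.3, -0.2, -3.3]
gripper_width: 0.317
gripper_force: 49.6
```

View pics/k3.png

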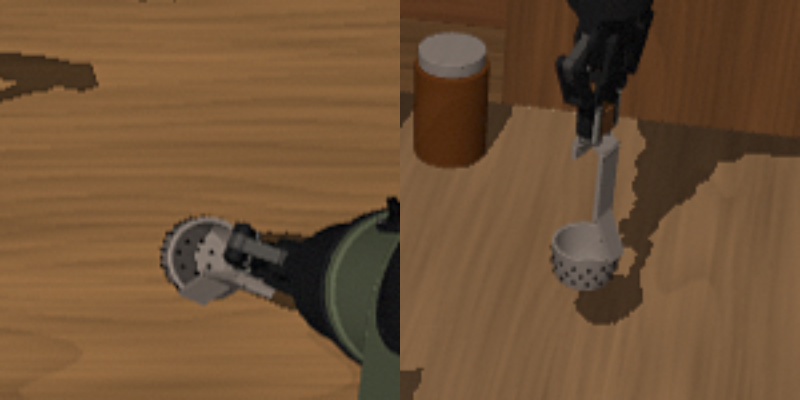

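The strainer is held squarely by its grip and lifted. Next I move to the rail's open side, just short of it.

```bash
python3 -m inch '[[-30,-60,0,-0.05],[-90,-323,0,-0.652],[-90,-323,0,-0.652],[-90,-323,0,-0.652],[-90,-323,0,-0.652],[-90,-323,0,-0.652],[-90,-323,0,-0.652],[-90,-323,0,-0.652],[-90,-323,0,-0.652],[-90,-323,0,-0.652],[-90,-323,0,-0.652],[-90,-323,0,-0.652],[-90,-323,0,-0.652]]'
python3 - <<'E'
from station import cams
import cv2
d=cams.camera("side")["image"][120:320,250:450,::-1]
cv2.imwrite("pics/k4.png",cv2.resize(d,(600,600),interpolation=2))
E
```

```text
t: 9.9
tool_pos: [0.5119, -0.0067, 0.2762]
eef_rot: [-3.142, 0.0, 0.251]
ft_force: [0.9, 0.4, -2.1]
gripper_width: 0.318
gripper_force: 49.8
```

View pics/k4.png

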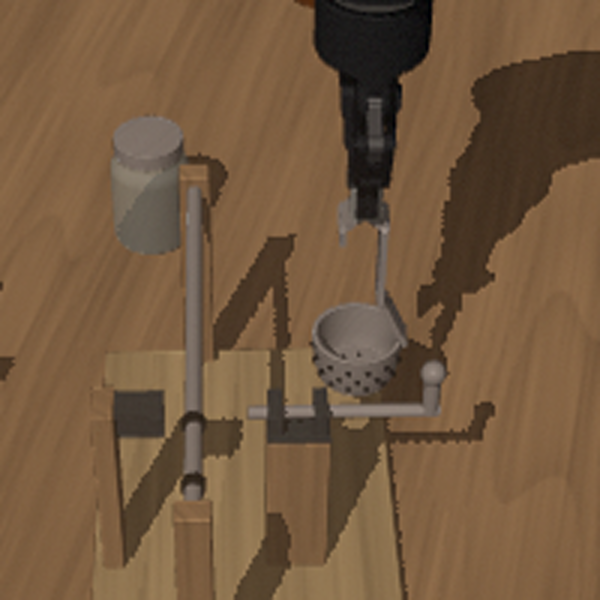

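```bash
python3 - <<'E'
from h import *
R=np.array([[.9684,-.2495],[.2495,.9684]])
for p,z in[((342,243),.2485),((386,243),.2485),((193,300),.2),((193,240),.2)]:
    q=plane("side",np.array(p)/3+(250,120),z)[:2];print(q,R.T@(q-(.6158,.0721)))
print(R.T@(np.array([.5119,-.0067])-(.6158,.0721)))
E
```

```text
[0.52226385 0.00837973] [-0.10647861 -0.03836944]
[0.49219719 0.0013037 ] [-0.13736064 -0.03772023]
[0.62394612 0.03805745] [-0.00060491 -0.03499926]
[ 0.6412859  -0.02743352] [-0.00015306 -0.10274699]
[-0.12027736 -0.05038687]
```

```bash
python3 -m inch '[[30,0,0,0],[60,0,0,0],[90,0,0,0],[110,0,0,0],[121,0,0,0],[121,0,0,0],[121,0,0,0],[121,0,20,0],[121,0,35,0],[121,0,45,0],[121,0,52,0],[121,0,57,0],[121,0,60,0],[121,0,62,0],[121,0,62,0],[121,0,62,0]]'
python3 - <<'E'
from station import cams
import cv2
d=cams.camera("side")["image"][120:320,250:450,::-1]
cv2.imwrite("pics/k5.png",cv2.resize(d,(600,600),interpolation=2))
E
```

```text
t: 11.55
tool_pos: [0.6293, 0.0239, 0.2146]
eef_rot: [3.142, -0.0, 0.252]
ft_force: [0.0, -1.0, -1.9]
gripper_width: 0.318
gripper_force: 50.1
```

View pics/k5.png

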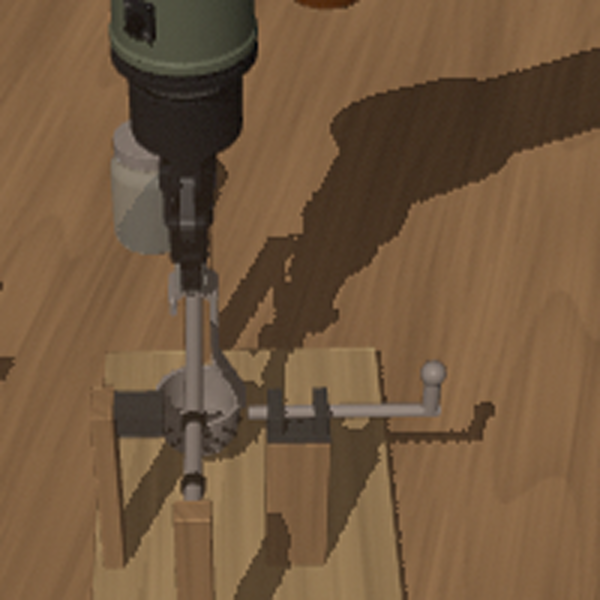

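The hook straddles the rail, with the lip on the far side and the strap on the near side. I'll lower it the last 2–3 mm and let go.

```bash
python3 -m inch '[[0,0,1,0],[0,0,2,0],[0,0,2.5,0],[0,0,2.5,0],[0,0,2.5,0]]'; python3 -m inch '[[0,0,0,0],[0,0,0,0],[0,0,0,0],[0,0,0,0],[0,0,0,0],[0,0,0,0],[0,0,0,0],[0,0,0,0],[0,0,0,0],[0,0,0,0],[0,0,0,0],[0,0,0,0]]' 0.55
```

```text
t: 12.1
tool_pos: [0.6292, 0.0239, 0.212]
eef_rot: [3.141, -0.0, 0.252]
ft_force: [-2.9, -1.0, 4.3]
gripper_width: 0.316
gripper_force: 50.9
t: 13.3
tool_pos: [0.6292, 0.0239, 0.2118]
eef_rot: [-3.142, 0.0, 0.252]
ft_force: [-0.6, -0.8, 0.1]
gripper_width: 0.555
gripper_force: 0.0
```

```bash
python3 -m inch '[[0,0,0,0],[0,0,0,0],[0,0,0,0],[0,0,0,0],[0,0,0,0],[0,0,0,0],[0,0,0,0],[0,0,0,0]]'; python3 - <<'E'
from station import cams
import cv2,numpy as np
a=cams.camera("side")["image"];
for i in range(6):b=cams.camera("side")["image"]
d=np.abs(a.astype(int)-b).max(2)[200:280,290:340];print("motion px",(d>25).sum(),d.max())
E
python3 -m inch '[[0,0,2,0],[0,0,3,0],[0,0,3,0],[0,0,3,0]]' 0.42; python3 -m inch '[[0,-5,0,0],[0,-10,0,0],[0,-15,0,0],[0,-20,0,0],[0,-25,0,0],[0,-30,0,0],[0,-35,0,0],[0,-40,0,0],[0,-40,0,0],[0,-40,0,0]]'
```

```text
t: 14.1
tool_pos: [0.6292, 0.0239, 0.2118]
eef_rot: [-3.142, -0.0, 0.252]
ft_force: [1.2, -0.2, 0.1]
gripper_width: 0.554
gripper_force: 0.0
motion px 0 6
t: 14.85
tool_pos: [0.6292, 0.0239, 0.2087]
eef_rot: [-3.142, 0.0, 0.252]
ft_force: [0.8, -0.3, -0.5]
gripper_width: 0.418
gripper_force: 0.0
t: 15.85
tool_pos: [0.6192, 0.063, 0.2088]
eef_rot: [-3.141, -0.0, 0.252]
ft_force: [0.2, -0.1, 0.4]
gripper_width: 0.417
gripper_force: 0.0
```

```bash
python3 -m inch '[[0,-4,0,0],[0,-8,0,0],[0,-12,0,0],[0,-16,0,0],[0,-20,0,0],[0,-24,0,0],[0,-28,0,0],[0,-32,0,0],[0,-36,0,0],[0,-40,0,0],[0,-44,0,0],[0,-48,0,0],[0,-52,0,0],[0,-56,0,0],[0,-60,0,0],[0,-64,0,0],[0,-68,0,0],[0,-72,0,0],[0,-72,0,0],[0,-72,0,0]]'
python3 -m inch '[[0,-4,0,0],[0,-8,0,0],[0,-12,0,0],[0,-16,0,0],[0,-20,0,0],[0,-24,0,0],[0,-28,0,0],[0,-32,0,0],[0,-36,0,0],[0,-40,0,0],[0,-44,0,0],[0,-47,0,0],[0,-49,0,0],[0,-51,0,0],[0,-52,0,0],[0,-52,0,0],[0,-52,0,0]]'
python3 - <<'E'
from station import cams
import cv2
d=cams.camera("side")["image"][180:330,250:400,::-1]
cv2.imwrite("pics/k6.png",cv2.resize(d,(600,600),interpolation=2))
E
```

```text
t: 17.85
tool_pos: [0.6013, 0.1327, 0.2088]
eef_rot: [-3.141, -0.0, 0.252]
ft_force: [0.1, 0.2, -0.6]
gripper_width: 0.418
gripper_force: 0.0
t: 19.55
tool_pos: [0.5884, 0.1829, 0.2088]
eef_rot: [-3.141, -0.0, 0.252]
ft_force: [0.6, -0.4, -0.9]
gripper_width: 0.419
gripper_force: 0.0
```

View pics/k6.png

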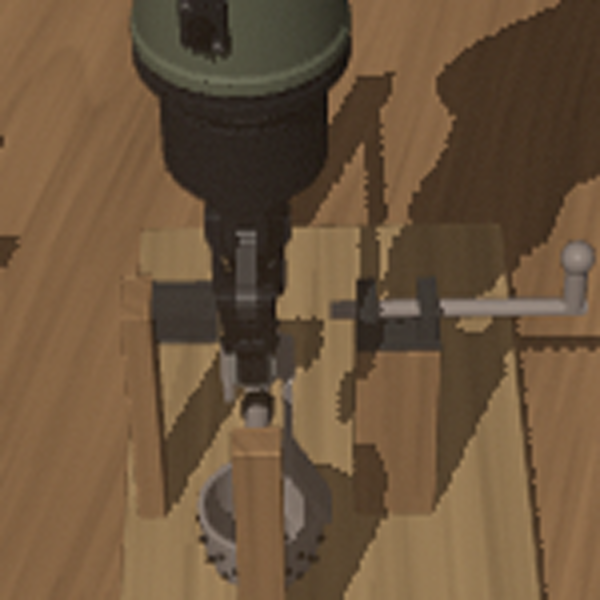

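```bash
python3 -m inch '[[0,-1,0,0],[0,-2,0,0],[0,-3,0,0],[0,-3.5,0,0],[0,-3.5,0,0],[0,-3.5,0,0],[0,-1,0,0],[0,1,0,0],[0,1,0,0]]'; python3 -m inch '[[0,0,0,0],[0,0,0,0],[0,0,0,0],[0,0,0,0],[0,0,-10,0],[0,0,-30,0],[0,0,-60,0],[0,0,-80,0],[0,0,-80,0]]' 0.52
python3 -m inch '[[-40,0,0,0],[-80,0,0,0],[-120,0,0,0],[-165,0,0,0],[-165,0,0,0],[-165,0,0,0],[-165,0,0,0]]' 
python3 - <<'E'
from station import cams
from h import *
R=np.array([[.9684,-.2495],[.2495,.9684]])
im=cams.camera("top")["image"][:,:,::-1].copy();cv2.imwrite("pics/t7.png",im)
h=cv2.cvtColor(im,cv2.COLOR_BGR2HSV);M=np.zeros(h.shape[:2],np.uint8)
m=((h[...,1]>165)&(im[...,2]<125)).astype(np.uint8);M[215:265,235:285]=m[215:265,235:285]
n,l,s,c=cv2.connectedComponentsWithStats(M)
for i in range(1,n):
    if s[i,4]>15:
        q=plane("top",c[i],.238)[:2];print(s[i],c[i],R.T@(q-(.6158,.0721)))
E
```

```text
t: 20.5
tool_pos: [0.5887, 0.1814, 0.2088]
eef_rot: [3.142, 0.0, 0.251]
ft_force: [0.3, -0.1, -0.2]
gripper_width: 0.42
gripper_force: 0.0
t: 21.4
tool_pos: [0.5896, 0.1824, 0.2924]
eef_rot: [-3.141, -0.005, 0.252]
ft_force: [-0.1, 0.2, -0.4]
gripper_width: 0.523
gripper_force: 0.0
t: 22.1
tool_pos: [0.4295, 0.1409, 0.289]
eef_rot: [-3.141, -0.001, 0.252]
ft_force: [1.0, -0.3, -0.4]
gripper_width: 0.52
gripper_force: 0.0
[247 237  16  11 114] [254.42982456 242.01754386] [-4.46318983e-05  1.10808009e-01]
```

```bash
python3 -m inch '[[-2,35,0,0],[-2,71,0,0],[-2,71,0,0],[-2,71,0,0],[-2,71,40,0],[-2,71,80,0],[-2,71,103,0],[-2,71,103,0],[-2,71,103,0]]' 0.85; python3 -m inch '[[0,0,0,0],[0,0,0,0],[0,0,0,0],[0,0,0,0],[0,0,0,0],[0,0,0,0]]' 0 25; python3 -m inch '[[8,0,0,0],[16,0,0,0],[24,0,0,0],[32,0,0,0],[40,0,0,0],[48,0,0,0],[56,0,0,0],[62,0,0,0],[67,0,0,0],[70,0,0,0],[72,0,0,0],[72,0,0,0],[72,0,0,0]]'
```

```text
t: 23.05
tool_pos: [0.4448, 0.0724, 0.1863]
eef_rot: [-3.141, 0.0, 0.253]
ft_force: [0.1, 0.5, 0.6]
gripper_width: 0.849
gripper_force: 0.0
t: 23.65
tool_pos: [0.4448, 0.0714, 0.1863]
eef_rot: [3.141, -0.001, 0.252]
ft_force: [-1.0, -0.5, 7.6]
gripper_width: 0.186
gripper_force: 24.3
t: 24.95
tool_pos: [0.5127, 0.0891, 0.1861]
eef_rot: [3.141, 0.003, 0.252]
ft_force: [-14.9, -2.4, 16.2]
gripper_width: 0.183
gripper_force: 24.9
```

```bash
python3 -m inch '[[0,0,0,0],[0,0,0,0],[0,0,0,0],[0,0,0,0],[0,0,-40,0],[0,0,-90,0],[-50,0,-100,0],[-100,40,-100,0],[-100,90,-100,0],[-100,140,-100,0],[-100,170,-100,0],[-100,170,-100,0],[-100,170,-100,0]]' 0.85
python3 - <<'E'
from station import cams
from h import *
R=np.array([[.9684,-.2495],[.2495,.9684]])
L=lambda n,p,z:R.T@(plane(n,p,z)[:2]-(.6158,.0721))
im=cams.camera("top")["image"][:,:,::-1].copy();cv2.imwrite("pics/t8.png",im)
t0=cv2.imread("pics/top0.png")
h=cv2.cvtColor(im,cv2.COLOR_BGR2HSV);M=np.zeros(h.shape[:2],np.uint8)
m=((h[...,1]>165)&(im[...,2]<125)).astype(np.uint8);M[215:265,235:285]=m[215:265,235:285]
n,l,s,c=cv2.connectedComponentsWithStats(M)
for i in range(1,n):
    if s[i,4]>15:print("grip",s[i],c[i],L("top",c[i],.238))
def match(box,src,dst,pad=16):
    x,y,w,hh=box;r=cv2.matchTemplate(dst[y-pad:y+hh+pad,x-pad:x+w+pad],src[y:y+hh,x:x+w],cv2.TM_CCOEFF_NORMED)
    _,v,_,p=cv2.minMaxLoc(r);return v,(p[0]-pad,p[1]-pad)
for nme,b in dict(knob=(295,274,14,14),jar=(430,155,45,45),funnel=(165,262,48,48)).items():print(nme,match(b,t0,im))
sd=cams.camera("side")["image"][:,:,::-1].copy();cv2.imwrite("pics/s8.png",sd);s0=cv2.imread("pics/side0.png")
print("side knob",match((357,238,15,20),s0,sd))
E
```

```text
t: 26.25
tool_pos: [0.4597, -0.1007, 0.2856]
eef_rot: [-3.141, 0.0, 0.25]
ft_force: [-0.6, 0.3, 0.3]
gripper_width: 0.854
gripper_force: 0.0
grip [247 237  16  11 115] [254.33913043 242.03478261] [-3.09953142e-05  1.10996666e-01]
knob (0.7814865112304688, (14, 1))
jar (0.9978278279304504, (0, 0))
funnel (0.9976853132247925, (0, 0))
side knob (0.5638462901115417, (-3, -1))
```

```bash
python3 - <<'E'
from h import *
R=np.array([[.9684,-.2495],[.2495,.9684]])
for f,n,(x,y) in[("side0","side",(350,236)),("s8","side",(350,236)),("top0","top",(290,268)),("t8","top",(290,268))]:
    im=cv2.imread(f"pics/{f}.png");h=cv2.cvtColor(im,cv2.COLOR_BGR2HSV)
    print(f)
    for r in range(y,y+24):print(''.join('#' if h[r,c,1]<75 and h[r,c,2]>100 else('o' if h[r,c,1]<90 and h[r,c,2]>45 else '.') for c in range(x,x+26)))
E
```

```text
side0
..........................
..........................
..........................
..........................
..........................
............o####.........
...........######o........
...........#######o.......
..........########o.......
..........########o.......
...........#######o.......
...........######o........
............ooooo.........
.....o.oo...##ooo.........
.....oooo...####o.........
.....oooo...####o.........
.....oooo...####o.........
.....oooo...####o.........
....ooooo..#####o.........
####oooooo######oo........
#####ooooo#####ooo........
#####oooooo####o##........
#####oooooo####o#o........
oooooooooo................
s8
..........................
..........................
..........................
..........................
..........................
........o###o.............
.......######o............
.......#######o...........
......########o...........
......########o...........
.......#######o...........
.......######o............
........###oo.............
.......o##ooo.............
....oooo####o.............
.....ooo####o.............
.....ooo###
[... 808 characters left out ...]
......................
..........................
t8
..oooo.###oo.....o........
..o.oo.###oo.....o........
...ooo.o###o.....o........
...ooooo###o.ooo..........
...oooo.#ooooooo..........
...oooo.oooooooo..........
....oooo###ooooo..........
....ooo#####oo............
....o.o#####ooo...........
......######ooo...........
.....o######ooo...........
.......####oo.............
.......###ooo.............
........oooo..............
..........................
..........................
..........................
..........................
..........................
..........................
..........................
..........................
..........................
..........................
```

```bash
python3 -c "from station import ctrl;print(ctrl.job_done())"
```

```text
the job is handed in; nothing more can be done
None
```

I handed the job in with the strainer hanging in its bay about 3 mm from midway between the bands, the bolt shot home to its stop (about 70 mm of travel), and the jar and funnel unmoved in the last picture; no verdict came back.

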